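Bring the yellow dessert pot round and ring for service

ROBOT

A 6-joint arm with a two-finger parallel gripper is mounted at the origin on the work surface. World frame = base frame: x ahead of the robot, y to its left, z up, the work surface at z = 0. Lengths are in mm, angles in rad, forces in N, time in s.
With the tool pointing down it reaches from about 300 to 875 mm from the base axis. Payload 6.4 kg.
Tool frame: the origin (TCP) lies midway between the tips of the shut fingers; the grasp point (between the pads) lies behind it (grasp_offset is the z of the grasp point in the tool frame, in mm); z points along the fingers, y is the line along which they close (so a half turn about z gives the same grasp; the last joint's range is limited). The gripper opens to 88 mm and grips with 3 to 60 N. Pads are 18 mm wide; open, the fingers measure 123 mm over their backs; the gripper's body (75 mm by 187 mm) begins 45 mm behind the grasp point.
Start: joints at [1.019, 0.181, 1.607, -0, 1.354, -0.206], TCP at [194.885, 540.982, 238.714] pointing down, gripper open.
Joint ranges: [-2.99, 2.99], [-0.89, 2.07], [0.3, 2.58], [-1.14, 4.28], [0, 2.63], [-3.12, 3.12]. Speed limits (rad/s): [2.57, 2.57, 3.01, 3.14, 3.14, 3.14].

INTERFACE

Orientations are given as a unit quaternion [x, y, z, w].
In Python, from rig import * gives the robot as it stands. The module is installed in compiled form; this text tells all that it offers.
- The arm moves only by the shell command python3 -m jog 'ROWS'. ROWS is a JSON object of lists of equal length, an entry for each row: "grip": the opening in per cent of the stroke, from 0 (shut) to 100 (fully open); "linear": the shift along the tool's x, y, z in mm, a list of three; "angular": the turn, a rotation vector about the tool's x, y, z in rad, a list of three. A call has 1 to 8 rows; each row is the pose to reach, as a shift and turn from the pose commanded when the call began, along the tool's axes at that moment; what a row does not reach only later rows make up. A row lasts 1/12 s, in which the tool goes at most 41.7 mm and 7.16 degrees, less where a joint would pass 70% of its speed; a pose out of reach is approached as far as the arm can. A call with a gripper value outside its range is refused whole. The fingers move at their own pace and stop on an object; the grip force is fixed at half the most. Time passes only in rows, so rows that repeat a pose let the fingers close. It gives the time, the measured TCP pose, the force, the opening and the grip force at its end, in the units of the state.
- state(): the state, without advancing time (a new reading comes with each control period).
- camera(name): name is "side" or "top"; returns (picture, depth): 480x640x3 uint8, red, green, blue; 480x640 float32, mm along the optical axis (not along the pixel's ray), 0 where there is no reading.
- calibration(name): a dict with "K" (3x3 intrinsics, pixels), "camera_from_world" (4x4, takes a point from world to camera coordinates). Camera axes: x right, y up, looking along -z (the intrinsics and any distortion apply to the point x, -y, -z); pixel columns grow to the right and rows downward; lengths in mm; the calibration is good to about 2 mm. A picture is of the moment at which its call begins. calibration takes no time and is no camera call.
- hand_in(): hands the job in; it is judged then, once.
The state is a dict: "clock": time; "qpos": joint angles; "qvel": joint speeds; "effort": joint torques, N m; "tcp_pos": TCP position; "tool_rot": TCP orientation; "contact_force": force on the tool from outside, world axes, zero at the start; "torque": the same for the moment, N m; "opening": finger opening in mm; "finger_force": force on a finger pad.
Only numpy, scipy, OpenCV 4.12 (cv2) and the standard library are available. Lean on these libraries where they do the work, as an engineer would, in place of code of your own. Each camera call takes 0.05 s, during which the arm holds its last target. There are 200 camera calls.

TASK

Push on a spoke of the dessert carousel with a fingertip, without gripping it, to turn the carousel until the yellow pot stands in line with the blue mark on the base, then press the call bell's brass plunger right down and let it go. Ring only when the yellow pot is in place, do not touch or lift any of the pots, and leave the bowl, jar and spatula where they are.

Things in the scene. Friction and masses are not known exactly. Their poses are not given: they have to be found in the camera images.
- carousel (a joint): Turning part of the carousel: steel hub (42 mm across) with three wells, one dessert pot in each (95 mm from the axis, 120 degrees apart), and midway between them three bare level push spokes. Rad, 0 at the start, growing anticlockwise from above; no stops, turns either way, stays where left (friction about 0.14 N m). Below it a fixed white base disc, 270 mm across, 12 mm high.
- hub (a point): Point on the carousel's vertical axis at the height of the spokes' centre line (100 mm above the counter). A black ball on the hub reaches 135 mm.
- spoke1_end (a point): Centre of the orange ball (20 mm across) at the outer end of push spoke 1, 150 mm from the axis, 100 mm above the counter. The spoke is a round aluminium bar 12 mm thick running level from the hub to this ball, above the tops of the pots (78 mm above the counter). Its x axis points outward along the spoke, z up.
- spoke2_end (a point): Centre of the orange ball (20 mm across) at the outer end of push spoke 2, 150 mm from the axis, 100 mm above the counter. The spoke is a round aluminium bar 12 mm thick running level from the hub to this ball, above the tops of the pots (78 mm above the counter). Its x axis points outward along the spoke, z up.
- spoke3_end (a point): Centre of the orange ball (20 mm across) at the outer end of push spoke 3, 150 mm from the axis, 100 mm above the counter. The spoke is a round aluminium bar 12 mm thick running level from the hub to this ball, above the tops of the pots (78 mm above the counter). Its x axis points outward along the spoke, z up.
- serving_spot (a point): Point of the fixed base, 95 mm from the axis and 28 mm above the counter, in line with the blue mark: the centre of the yellow pot's underside belongs exactly above or at this point. The blue mark is a bar 30 mm wide that sticks out radially beyond the white base disc, from 108 to 185 mm from the axis, 14 mm high.
- pot_yellow: Yellow lidded dessert pot, 68 mm across the white rim, 50 mm high, standing loose in a shallow well of the carousel (well wall 6 mm high, 1 to 4 mm of play). Origin at the centre of its underside, 28 mm above the counter; z is up.
- pot_red: Red dessert pot, the same size, in another well. Origin at the centre of its underside.
- pot_green: Green dessert pot, the same size, in another well. Origin at the centre of its underside.
- bell_top (a point): Centre of the top of the brass plunger (20 mm across) of the steel call bell, which is fixed to the counter: a dome 82 mm across on a black foot 92 mm across. The plunger's top stands 62 mm above the counter when up, the dome's top at 48 mm.
- bell_plunger (a joint): Travel of the bell's plunger, 0 up to 0.006 m fully down; a spring (1 N at the top to 4 N at the bottom) raises it again.
- bowl: Yellow plastic mixing bowl, empty, 156 mm across and 75 mm high, loose on the counter. Origin at the centre of its underside. Leave alone.
- topping_jar: Amber jar with white lid, 60 mm across, 85 mm high, loose on the counter. Origin at the centre of its underside. Leave alone.
- spatula: Blue-handled spatula, 240 mm long, lying loose on the counter on the near side. Origin near its middle, x along it. Leave alone.
Not all that is in view belongs to the job. Of the things like the pot_red, leave any that is pink or purple; of the rest the smaller one is meant.

How it is judged:
By the outcome, as a careful person would: the job done as asked, in the order asked, and still so for the second after the job is handed in, with the robot touching nothing.
It also fails if it takes over 62 s, if anything falls off the work surface, if the arm or the gripper's body presses on something with over 40 N, if the wrist force passes 120 N, or if a joint passes its speed limit or range.

## Working session

There is one attempt and no reset: what is moved stays moved. The work goes in short steps, Python scripts to look and compute and a shell command to move; the robot and the scene stay as the last step left them, time stands still between calls to the robot, and variables do not carry over. Pictures are saved under pics/ and viewed, at most 10 in all, crops included, and the job is handed in when it is done.

```bash
mkdir -p pics; cat > h.py <<'E'
from rig import *
import numpy as np, cv2
def snap(n,f):
    p,d=camera(n); cv2.imwrite('pics/'+f+'.png',p[:,:,::-1]); np.savez('pics/'+f,p=p,d=d); return p,d
def ray(n,uv,z):
    c=calibration(n); T=np.array(c['camera_from_world']); K=np.array(c['K']); R,t=T[:3,:3],T[:3,3]
    r=np.linalg.inv(K)@np.array([uv[0],uv[1],1.]); r=R.T@np.array([r[0],-r[1],-r[2]]); o=-R.T@t
    return o+r*(z-o[2])/r[2]
E
python3 - <<'E'
from h import *
for n in('top','side'): snap(n,n+'0'); c=calibration(n); print(n,c.keys(),np.round(c['K'],1).tolist(),np.round(c['camera_from_world'],3).tolist())
s=state();print(s['tcp_pos'],s['tool_rot'],s['clock'],s['opening'],s['contact_force'])
E
```

```text
top dict_keys(['K', 'camera_from_world']) [[525.8, 0.0, 323.0], [0.0, 525.8, 227.7], [0.0, 0.0, 1.0]] [[0.011, -1.0, -0.006, -14.27], [0.994, 0.011, 0.106, -573.559], [-0.105, -0.007, 0.994, -1051.322], [0.0, 0.0, 0.0, 1.0]]
side dict_keys(['K', 'camera_from_world']) [[538.0, 0.0, 322.9], [0.0, 538.0, 235.9], [0.0, 0.0, 1.0]] [[0.997, -0.078, 0.014, -550.173], [0.053, 0.78, 0.624, -65.903], [-0.059, -0.621, 0.782, -1109.921], [0.0, 0.0, 0.0, 1.0]]
[194.61045127 540.56056836 237.91588049] [ 1.72028661e-01  9.85091629e-01 -7.31385598e-04 -2.96391146e-04] 0.1 88.32323463597042 [ 0.44514784 -0.53654836  0.00896751]
```

View pics/top0.png

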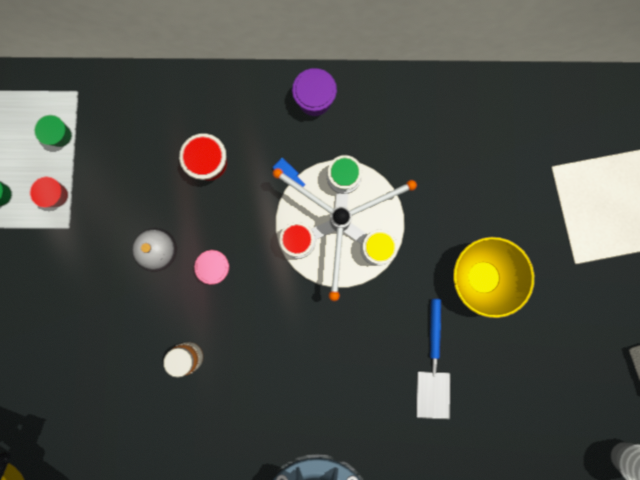

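View pics/side0.png

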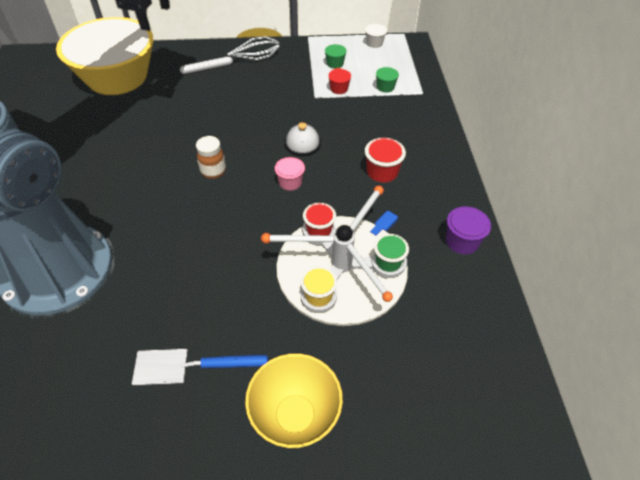

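The top view shows the hub at (341,215), the yellow pot at (379,247), the blue mark at (287,170), and spoke ends at (277,173), (412,185) and (334,296). The bell plunger is at (146,248).

Things that could be confused:
- **Yellow:** the carousel pot at (379,247) versus the bowl at (494,277). I choose the pot, which is lidded and in a well.
- **Red:** the carousel pot at (297,239), the big loose pot at (203,157), and the one on the tray at (47,192). The carousel pot is the one meant.
- **Blue:** the mark at (287,170) versus the spatula handle at (435,330). I choose the mark on the base.
- **Bell:** the only one is at (152,249).

```bash
cat >> h.py <<'E'
def blobs(p,lo,hi,box,amin=15):
    h=cv2.cvtColor(p,cv2.COLOR_RGB2HSV); m=cv2.inRange(h,lo,hi); k=np.zeros_like(m); x0,y0,x1,y1=box; k[y0:y1,x0:x1]=m[y0:y1,x0:x1]
    n,l,s,c=cv2.connectedComponentsWithStats(k); return [(s[i,4],c[i].round(1)) for i in range(1,n) if s[i,4]>=amin]
def ang(v): return round(float(np.degrees(np.arctan2(v[1],v[0]))),1)
E
python3 - <<'E'
from h import *
B=dict(top=(265,140,425,305),side=(250,175,420,320))
for n in('top','side'):
    p=np.load(f'pics/{n}0.npz')['p']; print(n)
    for nm,lo,hi,z,b in(('blue',(105,120,60),(125,255,255),14,B[n]),('orange',(7,180,120),(16,255,255),100,B[n]),('yellow',(24,150,120),(34,255,255),78,B[n]),('black',(0,0,0),(180,255,45),125,(325,200,358,245)),
      ('plunger',(8,90,100),(25,255,255),62,(130,230,170,265) if n=='top' else (285,115,325,140)),('red',(0,180,100),(5,255,255),78,B[n]),('green',(60,120,50),(90,255,255),78,B[n])):
        for a,c in blobs(p,lo,hi,b): print(nm,a,c,ray(n,c,z).round(0))
p=np.load('pics/top0.npz')['p']
a=cv2.resize(p[135:310,260:430],None,fx=3.2,fy=3.2,interpolation=cv2.INTER_CUBIC)
cv2.imwrite('pics/crop0.png',a[:,:,::-1])
E
```

```text
top
blue 318 [287.8 169.7] [698.  68.  14.]
orange 53 [276.5 173. ] [672.  83. 100.]
orange 71 [411.8 184.3] [ 653. -180.  100.]
orange 77 [333.9 295.8] [436. -31. 100.]
yellow 620 [379.8 246.4] [ 533. -120.   78.]
black 175 [340.6 216.2] [586. -42. 125.]
plunger 73 [145.4 247.5] [527. 345.  62.]
red 565 [296.5 238.7] [546.  43.  78.]
green 554 [344.5 171.5] [681. -50.  78.]
side
blue 354 [384.7 221.5] [693.  67.  14.]
orange 22 [379.3 188.2] [676.  87. 100.]
orange 46 [265.  237.9] [436. -30. 100.]
orange 32 [386.8 296.4] [ 651. -178.  100.]
black 148 [343.8 233. ] [586. -48. 125.]
plunger 53 [301.9 125.1] [527. 344.  62.]
red 129 [382.9 177.3] [694. 140.  78.]
red 354 [319.1 214.5] [546.  42.  78.]
red 97 [318.9 230.9] [543.  -2.  78.]
green 435 [391.3 246.8] [682. -51.  78.]
green 148 [387.7 265. ] [668. -94.  78.]
```

View pics/crop0.png

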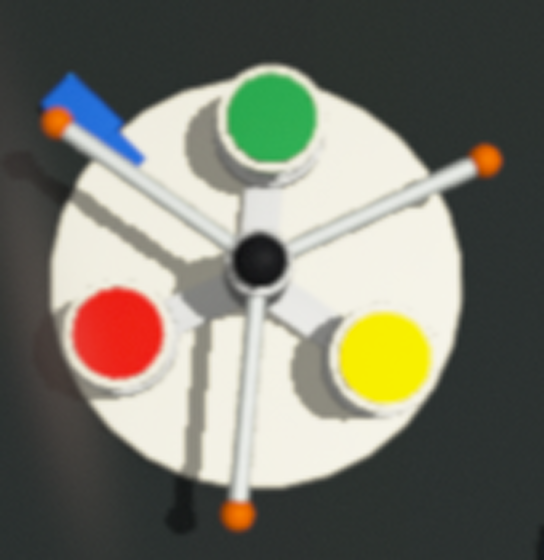

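The crop confirms it: the yellow lidded pot is in its well at crop (385,357), and the blue bar pokes out at crop (90,115), partly under a spoke. Next I measure the mark angle and the needed turn.

```bash
python3 - <<'E'
from h import *
H=np.array([587.5,-42,0])
for n in('top','side'):
    p=np.load(f'pics/{n}0.npz')['p']; hs=cv2.cvtColor(p,cv2.COLOR_RGB2HSV)
    m=cv2.inRange(hs,(105,120,60),(125,255,255)); b=(265,140,330,220) if n=='top' else (365,200,405,245)
    y,x=np.nonzero(m[b[1]:b[3],b[0]:b[2]]); q=np.array([ray(n,(u+b[0],v+b[1]),14)-H for u,v in zip(x,y)])[:,:2]
    print(n,'mean',ang(q.mean(0)))
    for a in np.radians([35,40,44,46,48,50,52]):
        r=q@[np.cos(a),np.sin(a)]; t=q@[-np.sin(a),np.cos(a)]
        print(round(np.degrees(a)),'r',r.min().round(),r.max().round(),'t',np.percentile(t,[1,99]).round(1),'outer t',np.percentile(t[r>r.max()-12],[3,97]).round(1),'inner tmin',np.percentile(t[r<145],2).round(1), 'outer tmin',np.percentile(t[r>160],2).round(1))
E
python3 -m jog '{"grip":[0,0,0,0],"linear":[[0,0,0],[0,0,0],[0,0,0],[0,0,0]],"angular":[[0,0,-0.12],[0,0,-0.24],[0,0,-0.346],[0,0,-0.346]]}'
```

```text
top mean 44.9
35 r 108.0 184.0 t [12.9 49.2] outer t [20.5 50.3] inner tmin 12.8 outer tmin 17.4
40 r 109.0 186.0 t [ 0.6 33.7] outer t [ 5.  34.8] inner tmin 0.3 outer tmin 2.7
44 r 110.0 186.0 t [-9.7 21.1] outer t [-7.5 22.2] inner tmin -9.8 outer tmin -9.2
46 r 110.0 185.0 t [-15.   14.8] outer t [-13.7  15.8] inner tmin -14.7 outer tmin -15.0
48 r 109.0 185.0 t [-20.7   8.6] outer t [-20.    9.5] inner tmin -19.5 outer tmin -20.8
50 r 109.0 185.0 t [-26.5   2.3] outer t [-26.3   3.2] inner tmin -24.4 outer tmin -26.6
52 r 108.0 185.0 t [-32.5  -4. ] outer t [-32.5  -3.2] inner tmin -29.2 outer tmin -32.6
side mean 45.8
35 r 107.0 184.0 t [ 9.7 49. ] outer t [17.6 48.7] inner tmin 9.4 outer tmin 14.1
40 r 108.0 185.0 t [-2.7 34.2] outer t [ 3.3 34. ] inner tmin -2.7 outer tmin -0.3
44 r 109.0 185.0 t [-13.1  22.6] outer t [-9.1 21.5] inner tmin -12.4 outer tmin -11.6
46 r 109.0 186.0 t [-18.4  16.9] outer t [-15.2  15.7] inner tmin -17.3 outer tmin -17.4
48 r 109.0 185.0 t [-23.8  11.5] outer t [-20.3   9.5] inner tmin -22.2 outer tmin -23.3
50 r 109.0 185.0 t [-29.2   6.2] outer t [-26.4   3.3] inner tmin -27.7 outer tmin -28.9
52 r 108.0 185.0 t [-35.    0.9] outer t [-32.6  -2.8] inner tmin -32.4 outer tmin -34.9
clock: 0.43
tcp_pos: [194.7, 540.7, 238.2]
tool_rot: [-0.002, 1.0, -0.0, -0.0]
contact_force: [-0.2, -0.4, 0.5]
opening: 63.8
finger_force: 0.0
```

```bash
python3 -m jog '{"grip":[0,0,0,0,0,0,0,0],"linear":[[-20,-34,0],[-40,-69,0],[-60,-103,0],[-80,-138,0],[-100,-172,0],[-120,-207,0],[-140,-242,0],[-160,-277,0]],"angular":[[0,0,0],[0,0,0],[0,0,0],[0,0,0],[0,0,0],[0,0,0],[0,0,0],[0,0,0]]}'
python3 -m jog '{"grip":[0,0,0,0,0,0,0,0],"linear":[[-20,-35,0],[-40,-70,0],[-60,-105,0],[-80,-140,0],[-100,-175,0],[-120,-210,0],[-140,-244,0],[-160,-277,0]],"angular":[[0,0,0],[0,0,0],[0,0,0],[0,0,0],[0,0,0],[0,0,0],[0,0,0],[0,0,0]]}'
```

```text
clock: 1.1
tcp_pos: [355.3, 262.3, 238.7]
tool_rot: [0.002, 1.0, 0.0, 0.0]
contact_force: [1.0, 0.1, -0.5]
opening: 10.3
finger_force: 0.0
clock: 1.77
tcp_pos: [515.5, -15.1, 238.6]
tool_rot: [0.002, 1.0, 0.0, -0.0]
contact_force: [0.2, -0.2, -0.0]
opening: 0.5
finger_force: 0.0
```

```bash
python3 -m jog '{"grip":[0,0,0,0,0,0],"linear":[[-20,-35,0],[-40,-70,0],[-60,-105,0],[-75,-133,0],[-82,-145,0],[-82,-145,0]],"angular":[[0,0,0],[0,0,0],[0,0,0],[0,0,0],[0,0,0],[0,0,0]]}'
python3 -m jog '{"grip":[0,0,0,0,0,0,0],"linear":[[0,0,25],[0,0,55],[0,0,85],[0,0,115],[0,0,135],[0,0,147],[0,0,147]],"angular":[[0,0,0],[0,0,0],[0,0,0],[0,0,0],[0,0,0],[0,0,0],[0,0,0]]}'
python3 - <<'E'
from h import *
snap('side','s1')
def P(r,a): return np.array([587.5+r*np.cos(np.radians(a)),-42+r*np.sin(np.radians(a))])
A=np.arange(-85,92,4.); Q=np.array([P(118,a) for a in A])
for i in range(0,len(A)-1,8):
    print(A[i],[[round(-(q-Q[i])[0]),round((q-Q[i])[1]),0] for q in Q[i+1:i+9]], Q[min(i+8,len(A)-1)].round())
E
```

```text
clock: 2.27
tcp_pos: [597.7, -161.2, 237.9]
tool_rot: [0.003, 1.0, -0.0, -0.0]
contact_force: [0.5, 0.2, -0.8]
opening: 0.2
finger_force: 0.0
clock: 2.85
tcp_pos: [594.7, -156.0, 88.6]
tool_rot: [0.0, 1.0, 0.001, -0.003]
contact_force: [-0.5, 0.5, -0.8]
opening: 0.5
finger_force: 0.0
-85.0 [[-8, 1, 0], [-16, 3, 0], [-24, 5, 0], [-32, 7, 0], [-40, 11, 0], [-47, 14, 0], [-54, 19, 0], [-61, 23, 0]] [ 659. -136.]
-53.0 [[-6, 5, 0], [-12, 11, 0], [-18, 17, 0], [-23, 23, 0], [-28, 30, 0], [-32, 37, 0], [-36, 44, 0], [-39, 52, 0]] [698. -84.]
-21.0 [[-3, 8, 0], [-5, 16, 0], [-6, 24, 0], [-7, 32, 0], [-8, 40, 0], [-8, 48, 0], [-7, 57, 0], [-6, 65, 0]] [703. -19.]
11.0 [[2, 8, 0], [4, 16, 0], [7, 24, 0], [11, 31, 0], [15, 38, 0], [19, 45, 0], [24, 52, 0], [30, 58, 0]] [674.  38.]
43.0 [[6, 6, 0], [12, 11, 0], [19, 16, 0], [26, 21, 0], [33, 25, 0], [40, 28, 0], [48, 31, 0], [56, 34, 0]] [618.  72.]
75.0 [[8, 2, 0], [16, 3, 0], [24, 4, 0], [33, 4, 0]] [585.  76.]
```

View pics/s1.png

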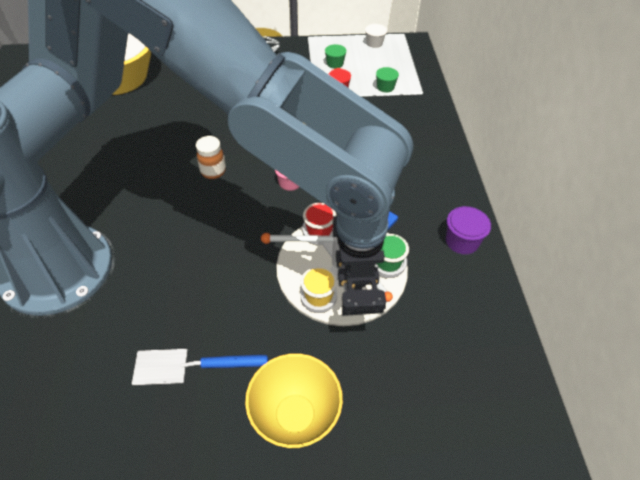

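The gripper is shut beside the orange ball at about (388,297), between the spoke and the yellow pot at (319,285), and nothing has moved. I'll check the body clearance over the hub ball.

```bash
python3 - <<'E'
import rig
print([n for n in dir(rig) if n[0]!='_'], getattr(rig,'grasp_offset',None)); s=rig.state(); print(s['tcp_pos'],s['contact_force'],[k for k in s])
E
```

```text
['PlanningError', 'calibration', 'camera', 'grasp_offset', 'hand_in', 'state'] -18.700000000000003
[ 596.09447865 -156.77580735   90.78570201] [ 0.7452754  -0.19542962  0.49758689] ['clock', 'qpos', 'qvel', 'effort', 'tcp_pos', 'tool_rot', 'contact_force', 'torque', 'finger_force', 'opening']
```

```bash
python3 -m jog '{"grip":[0,0,0,0,0,0,0,0],"linear":[[-8,1,0],[-16,3,0],[-24,5,0],[-32,7,0],[-40,11,0],[-47,14,0],[-54,19,0],[-61,23,0]],"angular":[[0,0,0],[0,0,0],[0,0,0],[0,0,0],[0,0,0],[0,0,0],[0,0,0],[0,0,0]]}'
python3 -m jog '{"grip":[0,0,0,0,0,0,0,0],"linear":[[-6,5,0],[-12,11,0],[-18,17,0],[-23,23,0],[-28,30,0],[-32,37,0],[-36,44,0],[-39,52,0]],"angular":[[0,0,0],[0,0,0],[0,0,0],[0,0,0],[0,0,0],[0,0,0],[0,0,0],[0,0,0]]}'
python3 - <<'E'
from h import *
p,d=snap('side','s2')
for a,c in blobs(p,(7,180,120),(16,255,255),(240,160,430,330),8): print(a,c,ang(ray('side',c,100)-[587.5,-42,0]))
E
```

```text
clock: 3.57
tcp_pos: [658.7, -134.3, 91.6]
tool_rot: [-0.0, 1.0, 0.0, -0.0]
contact_force: [-2.7, -1.2, 1.4]
opening: 0.5
finger_force: 0.8
clock: 4.23
tcp_pos: [697.5, -82.4, 91.8]
tool_rot: [-0.0, 1.0, -0.0, 0.0]
contact_force: [-1.3, -0.9, 0.2]
opening: 0.5
finger_force: 0.7
25 [311.1 186. ] 110.4
20 [297.  293.4] -129.0
```

```bash
python3 -m jog '{"grip":[0,0,0,0,0,0,0,0],"linear":[[-3,8,0],[-5,16,0],[-6,24,0],[-7,32,0],[-8,40,0],[-8,48,0],[-7,57,0],[-6,65,0]],"angular":[[0,0,0],[0,0,0],[0,0,0],[0,0,0],[0,0,0],[0,0,0],[0,0,0],[0,0,0]]}'
python3 -m jog '{"grip":[0,0,0,0,0,0,0,0],"linear":[[2,8,0],[4,16,0],[7,24,0],[11,31,0],[15,38,0],[19,45,0],[24,52,0],[30,58,0]],"angular":[[0,0,0],[0,0,0],[0,0,0],[0,0,0],[0,0,0],[0,0,0],[0,0,0],[0,0,0]]}'
python3 -m jog '{"grip":[0,0,0,0,0,0,0,0],"linear":[[6,6,0],[12,11,0],[19,16,0],[26,21,0],[33,25,0],[40,28,0],[46,30,0],[51,32,0]],"angular":[[0,0,0],[0,0,0],[0,0,0],[0,0,0],[0,0,0],[0,0,0],[0,0,0],[0,0,0]]}'
python3 - <<'E'
from h import *
for n,b in(('side',(240,160,430,330)),('top',(260,130,430,310))):
    p,d=snap(n,n+'3')
    for a,c in blobs(p,(7,180,120),(16,255,255),b,8): v=ray(n,c,100)-[587.5,-42,0]; print(n,a,c,ang(v),np.hypot(*v[:2]).round())
E
```

```text
clock: 4.95
tcp_pos: [703.0, -16.9, 91.7]
tool_rot: [-0.0, 1.0, 0.0, 0.0]
contact_force: [-0.6, -1.7, -0.3]
opening: 0.7
finger_force: 0.8
clock: 5.62
tcp_pos: [672.6, 40.8, 91.8]
tool_rot: [-0.0, 1.0, 0.0, 0.0]
contact_force: [1.0, -1.5, 0.9]
opening: 0.5
finger_force: 0.7
clock: 6.28
tcp_pos: [621.3, 72.4, 91.7]
tool_rot: [-0.0, 1.0, 0.0, -0.0]
contact_force: [-0.0, -1.6, 0.2]
opening: 0.4
finger_force: 0.6
side 47 [271.1 266.7] -158.0 152.0
side 50 [413.1 275. ] -38.1 151.0
top 69 [388.5 156. ] -37.5 152.0
top 72 [371.3 290.2] -156.9 152.0
```

View pics/side3.png

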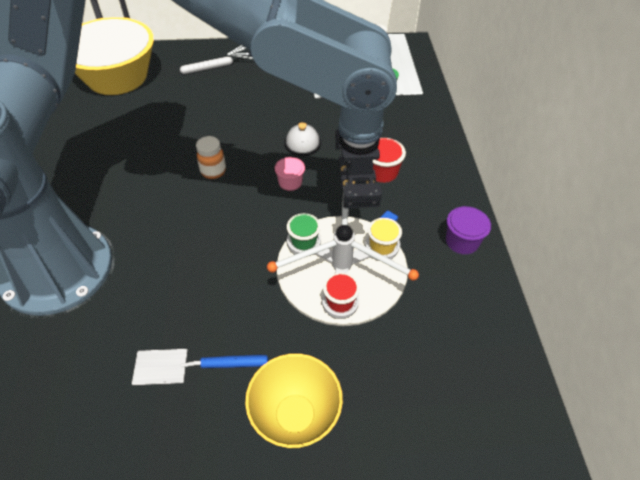

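The yellow pot at (385,235) is turning toward the blue mark at (390,217), with about 23.5° to go. I continue slowly, stopping short of it.

```bash
python3 -m jog '{"grip":[0,0,0,0,0,0,0],"linear":[[7,2,0],[14,3,0],[20,4,0],[26,4,0],[31,4,0],[35,4,0],[35,4,0]],"angular":[[0,0,0],[0,0,0],[0,0,0],[0,0,0],[0,0,0],[0,0,0],[0,0,0]]}'
python3 - <<'E'
from h import *
for n,b in(('side',(240,160,430,330)),('top',(260,130,430,310))):
    p,d=snap(n,n+'4')
    for a,c in blobs(p,(7,180,120),(16,255,255),b,8): v=ray(n,c,100)-[587.5,-42,0]; print(n,a,c,ang(v),np.hypot(*v[:2]).round())
E
```

```text
clock: 6.97
tcp_pos: [585.8, 76.2, 91.6]
tool_rot: [-0.0, 1.0, 0.0, -0.001]
contact_force: [0.2, -1.0, -0.2]
opening: 0.6
finger_force: 0.0
side 47 [421.4 256.2] -20.0 152.0
side 27 [285.8 284.2] -139.8 151.0
top 67 [368.1 144.8] -20.3 152.0
top 73 [391.6 278. ] -139.8 152.0
```

```bash
python3 -m jog '{"grip":[0,0,0,0,0,0,0],"linear":[[2,0,0],[4,0,0],[6,0,0],[8,0,0],[9,0,0],[9,0,0],[9,0,0]],"angular":[[0,0,0],[0,0,0],[0,0,0],[0,0,0],[0,0,0],[0,0,0],[0,0,0]]}'
python3 - <<'E'
from h import *
for n,b,bb in(('side',(240,160,430,330),(365,200,410,245)),('top',(260,130,430,310),(265,140,330,220))):
    p,d=snap(n,n+'5')
    for a,c in blobs(p,(7,180,120),(16,255,255),b,8): v=ray(n,c,100)-[587.5,-42,0]; print(n,a,c,ang(v),np.hypot(*v[:2]).round())
    for a,c in blobs(p,(105,120,60),(125,255,255),bb): print('blue',a,c,ang(ray(n,c,14)-[587.5,-42,0]))
    for a,c in blobs(p,(24,150,120),(34,255,255),b,60): print('yel',a,c,ang(ray(n,c,78)-[587.5,-42,0]))
a=np.hstack([cv2.resize(np.load(f'pics/{n}5.npz')['p'][y:y+100,x:x+100],(400,400)) for n,x,y in(('top',260,130),('side',340,160))])
cv2.imwrite('pics/c5.png',a[:,:,::-1])
E
```

```text
clock: 7.65
tcp_pos: [577.8, 76.1, 91.7]
tool_rot: [-0.0, 1.0, 0.0, -0.0]
contact_force: [0.5, -0.0, 0.0]
opening: 0.6
finger_force: 0.2
side 9 [316.4 184.8] 106.0 153.0
side 48 [422.1 251.6] -15.8 152.0
side 30 [290.  287.9] -135.5 151.0
blue 107 [392.  217.9] 43.8
top 67 [362.8 143.1] -16.2 152.0
top 73 [395.8 274.1] -135.7 152.0
blue 99 [282.5 162.6] 44.0
yel 279 [313.6 184.4] 38.4
```

View pics/c5.png

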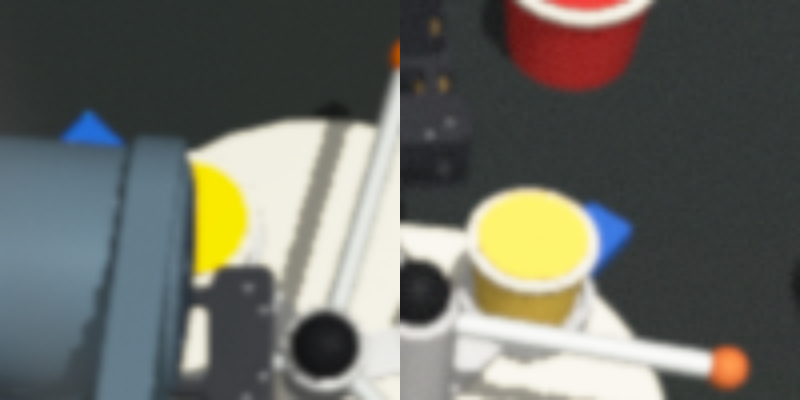

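The arm hides part of the mark in the top view. The side view shows the yellow pot nearly in line with it. I back off and lift clear so I can measure both cleanly.

```bash
python3 -m jog '{"grip":[0,0,0,0,0,0,0],"linear":[[-6,0,0],[-12,0,0],[-12,0,-25],[-12,0,-55],[-12,30,-80],[-12,65,-90],[-12,100,-90]],"angular":[[0,0,0],[0,0,0],[0,0,0],[0,0,0],[0,0,0],[0,0,0],[0,0,0]]}'
python3 -m jog '{"grip":[0,0,0,0,0],"linear":[[8,35,0],[16,70,0],[24,105,0],[32,140,0],[32,140,0]],"angular":[[0,0,0],[0,0,0],[0,0,0],[0,0,0],[0,0,0]]}'
cat > m.py <<'E'
from h import *
H=np.array([587.5,-42,0]); import sys
for n,b,bb in(('side',(240,160,430,330),(365,200,410,245)),('top',(260,130,430,310),(265,140,330,220))):
    p,d=snap(n,n+sys.argv[1])
    for a,c in blobs(p,(7,180,120),(16,255,255),b,8): v=ray(n,c,100)-H; print(n,a,c,ang(v),np.hypot(*v[:2]).round(), (v+H).round(1))
    m=cv2.inRange(cv2.cvtColor(p,cv2.COLOR_RGB2HSV),(105,120,60),(125,255,255))
    y,x=np.nonzero(m[bb[1]:bb[3],bb[0]:bb[2]]); q=np.array([ray(n,(u+bb[0],v+bb[1]),14)-H for u,v in zip(x,y)])[:,:2]
    a=np.radians(45);r=q@[np.cos(a),np.sin(a)]; t=q@[-np.sin(a),np.cos(a)]; k=(r>155)&(r<178)
    print('blue',len(q),'all',ang(q.mean(0)),'outer mean',ang(q[k].mean(0)),'edges',np.percentile(t[k],[2,98]).round(1))
    for a,c in blobs(p,(24,120,120),(34,255,255),b,60): print('yel',a,c,ang(ray(n,c,78)-H))
E
python3 m.py 6
```

```text
clock: 8.33
tcp_pos: [592.8, 176.9, 185.9]
tool_rot: [0.001, 1.0, 0.0, 0.003]
contact_force: [0.9, -0.1, -0.4]
opening: 0.5
finger_force: 0.0
clock: 8.75
tcp_pos: [556.0, 322.1, 181.7]
tool_rot: [-0.003, 1.0, 0.001, -0.0]
contact_force: [-0.5, -1.1, -0.1]
opening: 0.2
finger_force: 0.0
side 27 [318.3 183.4] 104.1 156.0 [549.5 109.1 100. ]
side 50 [422.  251.7] -15.9 152.0 [733.2 -83.5 100. ]
side 35 [289.9 287.6] -135.7 151.0 [ 479.5 -147.2  100. ]
blue 108 all 43.8 outer mean 43.0 edges [-15.6  11. ]
yel 421 [372.7 218.9] 43.7
top 67 [362.8 143.1] -16.2 152.0 [733.4 -84.5 100. ]
top 62 [263.9 235.3] 104.2 152.0 [550.3 104.9 100. ]
top 73 [395.8 274.1] -135.7 152.0 [ 478.8 -148.2  100. ]
blue 350 all 46.7 outer mean 46.5 edges [-12.2  20.9]
yel 627 [307.1 184.2] 44.4
```

The yellow pot is at about 44.1° and the mark at about 46.3°, so I nudge it 2.2° more, about 5 mm past the last contact.

```bash
python3 -m jog '{"grip":[0,0,0,0,0,0,0,0],"linear":[[-8,-35,0],[-16,-70,0],[-24,-105,0],[-32,-140,0],[-32,-175,0],[-32,-210,0],[-32,-235,0],[-32,-240,0]],"angular":[[0,0,0],[0,0,0],[0,0,0],[0,0,0],[0,0,0],[0,0,0],[0,0,0],[0,0,0]]}'
python3 -m jog '{"grip":[0,0,0,0,0,0],"linear":[[0,0,0],[0,0,30],[0,0,60],[0,0,80],[0,0,90],[0,0,90]],"angular":[[0,0,0],[0,0,0],[0,0,0],[0,0,0],[0,0,0],[0,0,0]]}'
python3 -m jog '{"grip":[0,0,0,0,0,0,0,0],"linear":[[5,0,0],[9,0,0],[11,0,0],[13,0,0],[15,0,0],[16,0,0],[17,0,0],[17,0,0]],"angular":[[0,0,0],[0,0,0],[0,0,0],[0,0,0],[0,0,0],[0,0,0],[0,0,0],[0,0,0]]}'
python3 -m jog '{"grip":[0,0,0,0,0,0,0],"linear":[[-6,0,0],[-12,0,0],[-12,0,-25],[-12,0,-55],[-12,30,-80],[-12,65,-90],[-12,100,-90]],"angular":[[0,0,0],[0,0,0],[0,0,0],[0,0,0],[0,0,0],[0,0,0],[0,0,0]]}'
python3 -m jog '{"grip":[0,0,0,0,0],"linear":[[8,35,0],[16,70,0],[24,105,0],[32,140,0],[32,140,0]],"angular":[[0,0,0],[0,0,0],[0,0,0],[0,0,0],[0,0,0]]}'
python3 m.py 7
```

```text
clock: 9.52
tcp_pos: [590.4, 70.3, 181.7]
tool_rot: [0.003, 1.0, -0.001, -0.0]
contact_force: [-0.0, -0.1, 0.6]
opening: 0.5
finger_force: 0.0
clock: 10.02
tcp_pos: [588.1, 77.0, 89.0]
tool_rot: [-0.0, 1.0, 0.0, -0.003]
contact_force: [-0.6, 0.7, 0.9]
opening: 0.2
finger_force: 0.0
clock: 10.68
tcp_pos: [573.2, 76.0, 92.2]
tool_rot: [-0.0, 1.0, 0.0, 0.0]
contact_force: [1.0, -0.1, 0.2]
opening: 0.1
finger_force: 0.7
clock: 11.27
tcp_pos: [587.6, 176.8, 185.6]
tool_rot: [0.001, 1.0, 0.0, 0.003]
contact_force: [0.8, -0.8, 0.3]
opening: 0.8
finger_force: 0.0
clock: 11.68
tcp_pos: [550.9, 321.9, 181.3]
tool_rot: [-0.003, 1.0, 0.001, -0.001]
contact_force: [1.0, -0.4, 0.1]
opening: 0.4
finger_force: 0.0
side 24 [315.6 184.2] 106.4 155.0 [543.7 107.1 100. ]
side 49 [422.3 249.3] -13.7 152.0 [734.9 -77.9 100. ]
side 36 [292.7 289.4] -133.3 150.0 [ 484.3 -151.4  100. ]
blue 132 all 43.7 outer mean 43.4 edges [-15.6  14.1]
yel 424 [371.4 218. ] 45.8
top 67 [359.7 142.3] -13.9 152.0 [735.  -78.5 100. ]
top 62 [264.6 238.1] 106.3 152.0 [544.9 103.4 100. ]
top 73 [398.  271.9] -133.4 152.0 [ 483.  -152.4  100. ]
blue 344 all 46.7 outer mean 46.5 edges [-12.2  20.9]
yel 627 [305.7 185.5] 46.7
```

It is in line at 46.3°. Now the bell at (527, 344.5).

```bash
python3 -m jog '{"grip":[0,0,0,0,0,0],"linear":[[13,14,0],[26,28,0],[26,28,0],[26,28,0],[26,28,0],[26,28,0]],"angular":[[0,0,0],[0,0,0],[0,0,0],[0,0,0],[0,0,0],[0,0,0]]}'
python3 -m jog '{"grip":[0,0,0,0,0,0,0],"linear":[[0,0,25],[0,0,55],[0,0,80],[0,0,97],[0,0,105],[0,0,105],[0,0,105]],"angular":[[0,0,0],[0,0,0],[0,0,0],[0,0,0],[0,0,0],[0,0,0],[0,0,0]]}'
python3 - <<'E'
from h import *
p,d=snap('side','s8'); s=state(); print(s['tcp_pos'],s['contact_force'])
cv2.imwrite('pics/c8.png',cv2.resize(p[70:200,240:400],None,fx=4,fy=4)[:,:,::-1])
E
```

```text
clock: 12.28
tcp_pos: [527.9, 342.8, 181.7]
tool_rot: [0.001, 1.0, -0.0, 0.0]
contact_force: [-0.2, 0.2, 0.0]
opening: 0.1
finger_force: 0.0
clock: 12.87
tcp_pos: [527.6, 343.7, 77.1]
tool_rot: [0.0, 1.0, -0.0, 0.0]
contact_force: [-0.6, 0.5, 0.0]
opening: 0.1
finger_force: 0.0
[528.12909589 344.0366827   77.97603864] [-0.74798879  0.14902966  1.27980588]
```

View pics/c8.png

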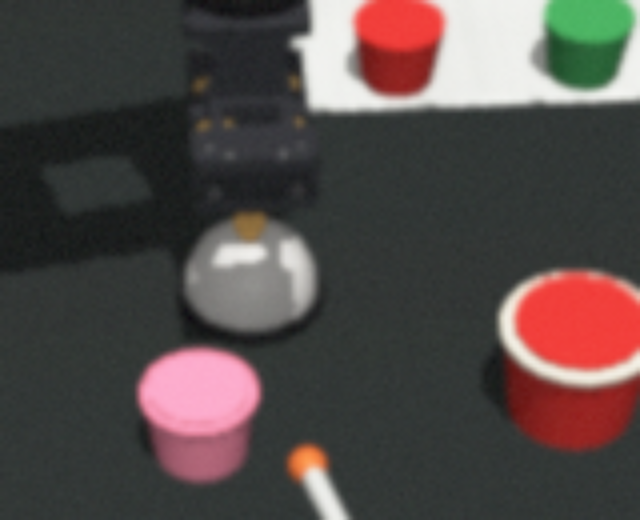

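The shut fingertips sit right above the brass plunger, at crop (250,225). I press down slowly.

```bash
python3 -m jog '{"grip":[0,0,0,0,0,0,0,0],"linear":[[0,0,8],[0,0,12],[0,0,15],[0,0,17],[0,0,19],[0,0,20],[0,0,21],[0,0,21]],"angular":[[0,0,0],[0,0,0],[0,0,0],[0,0,0],[0,0,0],[0,0,0],[0,0,0],[0,0,0]]}'
```

```text
clock: 13.58
tcp_pos: [527.1, 344.1, 56.4]
tool_rot: [-0.0, 1.0, 0.0, 0.0]
contact_force: [-0.8, -1.9, 4.6]
opening: 0.7
finger_force: 2.5
```

```bash
python3 -m jog '{"grip":[0,0,0,0],"linear":[[0,0,1],[0,0,2],[0,0,3],[0,0,3]],"angular":[[0,0,0],[0,0,0],[0,0,0],[0,0,0]]}'
```

```text
clock: 13.92
tcp_pos: [527.3, 344.2, 56.0]
tool_rot: [-0.0, 1.0, -0.0, 0.0]
contact_force: [-9.7, -5.5, 23.2]
opening: 0.3
finger_force: 11.4
```

The plunger is on its stop: the force jumped to 23 N at z = 56 mm. I release it and check.

```bash
python3 -m jog '{"grip":[0,0,0,0,0,0,0,0],"linear":[[0,0,-3],[0,0,-10],[0,0,-30],[0,0,-60],[0,0,-90],[0,0,-120],[0,0,-125],[0,0,-125]],"angular":[[0,0,0],[0,0,0],[0,0,0],[0,0,0],[0,0,0],[0,0,0],[0,0,0],[0,0,0]]}'
python3 m.py 9; python3 - <<'E'
from h import *
cv2.imwrite('pics/f9.png',cv2.imread('pics/side9.png')); s=state(); print(s['tcp_pos'],s['contact_force'],s['clock'])
E
```

```text
clock: 14.58
tcp_pos: [528.4, 344.8, 180.7]
tool_rot: [-0.0, 1.0, 0.001, 0.002]
contact_force: [-0.1, 0.1, -0.7]
opening: 0.0
finger_force: 0.0
side 23 [315.7 184.1] 106.3 156.0 [543.9 107.4 100. ]
side 52 [422.5 249.3] -13.7 152.0 [735.3 -77.9 100. ]
side 38 [292.7 289.3] -133.4 150.0 [ 484.4 -151.2  100. ]
blue 131 all 43.8 outer mean 43.5 edges [-15.6  14.1]
yel 423 [371.4 218. ] 45.8
top 66 [359.7 142.4] -13.9 152.0 [734.8 -78.5 100. ]
top 62 [264.6 238.1] 106.3 152.0 [544.9 103.4 100. ]
top 73 [398.  271.9] -133.4 152.0 [ 483.  -152.4  100. ]
blue 343 all 46.6 outer mean 46.5 edges [-12.2  20.9]
yel 627 [305.7 185.5] 46.7
[526.28553706 343.82459143 176.61591154] [0.62376596 0.01958236 0.02879393] 14.6833
```

View pics/f9.png

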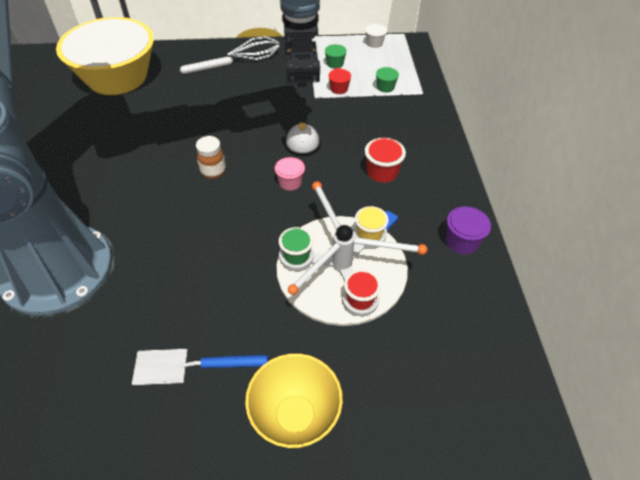

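The yellow pot at (371,222) is in line with the blue mark at (391,217). The plunger at (302,127) is up again, the gripper is clear, and nothing else has moved.

```bash
python3 -c "from rig import *; print(hand_in())"
```

```text
the job is handed in; nothing more can be done
None
```

I turned the carousel by pushing a spoke until the yellow pot measured in line with the blue mark (46.3° against about 46.5°), then pressed the bell fully down and let it go, and handed the job in at about 15 s on the robot's clock; no verdict was returned.

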